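# Shut the slide-top food box on the lazy susan

### The job

Shut the wooden slide-top food box that stands sloping on the lazy susan: slide its lid up the slope and force it over the small ridge at the end of its channel until it is fully home. The turntable spins easily: do not let it swing round by more than a few degrees, and leave the other things where they stand.

Things in the scene. Friction and masses are not known exactly. Their poses are not given: they have to be found in the camera images.
- turntable (a joint): Wooden lazy susan, 380 mm across, top 32 mm above the counter, on an upright spindle. Value: turn in rad, anticlockwise positive, 0 at the start. It spins once its bearing friction (about 0.22 N m) is overcome and stays where it is left. The box's centre line runs 95 mm to the side of the spindle, so a push of over about 2.5 N along the channel spins it.
- lid (a joint): Sliding lid, a 137 x 72 x 4 mm wooden plate in grooves. Value: its opening in m, 0 = fully home (end stop), growing downhill, at most 0.08. 1 to 1.5 N slides it; it stays where left. A springy ridge at the upper end of the channel stops it at about 0.014; forcing it past takes about 20 N along the channel; beyond about 0.006 it snaps on towards home.
- foodbox: Open-topped wooden box, 150 x 84 x 46 mm plus its ledge, fixed on feet on the turntable so that it slopes 28 degrees. Origin: centre of its underside. x: along the channel, uphill, the way the lid closes; y: level, across the box; z: square to the lid, up, leaning 28 degrees from vertical towards the low end. The side rims stand 6 mm above the lid's upper face.
- lid_post (a point): Centre of the round wooden finger post standing on the middle of the lid: 14 mm across, 28 mm high; its top is 14 mm above this point (along z), the lid's upper face 14 mm below. Moves with the lid. Axes as the box's.
- end_post (a point): Centre of the fixed finger post at the box's upper end, same size and level as the lid post; uphill of it a ledge, flush with the lid's upper face (14 mm below this point), juts out 30 mm from the post's side, 84 mm wide. Axes as the box's. The posts' centres are 36 mm apart plus the lid's opening, so over their outer sides they measure 50 mm with the lid home and 64 mm with it at the ridge.
- tub: Green flip-top pellet tub on the turntable, 72 mm across, 99 mm high; bystander. Origin: centre of its underside.
- dish: White ceramic feeding dish on the turntable, 84 mm across, 30 mm high; bystander. Origin: centre of its underside.
- cup: Clear acrylic breeder cup on the turntable, 72 mm across, 70 mm high; bystander. Origin: centre of its underside.
- valve: Small grey check valve, 60 mm long, 22 mm thick, lying on the turntable; bystander. Origin: centre of its underside.
- magnet: Teal plastic algae magnet, 80 x 44 x 34 mm, on the turntable behind the box; bystander. Origin: centre of its underside.
- conditioner: Blue bottle, 64 mm across, 170 mm high, standing on the counter; bystander. Origin: centre of its underside.
- jar: Amber glass jar, 80 mm across, 100 mm high, standing on the counter; bystander. Origin: centre of its underside.

How it is judged:
By the outcome, as a careful person would: the job done as asked, in the order asked, and still so for the second after the job is handed in, with the robot touching nothing.
It also fails if it takes over 34 s, if anything falls off the work surface, if the arm or the gripper's body presses on something with over 40 N, if the wrist force passes 120 N, or if a joint passes its speed limit or range.

### The arm

A 6-joint arm with a two-finger parallel gripper is mounted at the origin on the work surface. World frame = base frame: x ahead of the robot, y to its left, z up, the work surface at z = 0. Lengths are in mm, angles in degrees, forces in N, time in s.
With the tool pointing down it reaches from about 350 to 850 mm from the base axis. Payload 8.1 kg.
Tool frame: the origin (TCP) lies at the very end of the fingers, on their centre line; the grasp point (between the pads) lies 19 mm behind it; z points along the fingers, y is the line along which they close (so a half turn about z gives the same grasp; the last joint's range is limited). The gripper opens to 85 mm and grips with 20 to 120 N. Pads are 22 mm wide; open, the fingers measure 114 mm over their backs; the gripper's body (76 mm by 85 mm) begins 54 mm behind the grasp point. The pads swing forward as they close: fully open they stand 13 mm farther back than shut.
Start: joints at [-79.091, 7.471, 85.268, -0, 87.261, -4.893], TCP at [163.41, -577.323, 231.292] pointing down, gripper open.
Joint ranges: [-169.43, 169.43], [-51.17, 129.36], [1.28, 143.12], [-76.62, 256.62], [0, 156.53], [-152.29, 152.29]. Speed limits (degrees/s): [136.94, 136.94, 159.86, 180, 180, 180].

### API

Orientations are given as [roll, pitch, yaw] about the fixed x, y, z axes, in that order (R = Rz(yaw) Ry(pitch) Rx(roll)).
In Python, from bench import sense, eyes, job, models gives the robot as it stands. The module is installed in compiled form; this text tells all that it offers.
- The arm moves only by the tool apply_moves, never from a script. Its argument "rows" is a list of rows, each a list of 6 numbers: the shift along the tool's x, y, z in mm, then the turn, a rotation vector about the tool's x, y, z in rad. In form: [[dx, dy, dz, rx, ry, rz], ...]. A call has exactly 5 rows; each row shifts and turns the commanded pose from where the row before left it, along the tool's axes as they then stand; what a row does not reach is not made up. A row lasts 1/8 s, in which the tool goes at most 62.5 mm and 10.7 degrees, less where a joint would pass 70% of its speed; a pose out of reach is approached as far as the arm can. A call is refused whole if a number of a shift passes 62.5 or a number of a turn 0.188, either way. A call with a gripper value outside its range is refused whole. "fingers" is the finger opening in mm, from 0 to 85.4, set as the call begins (left out, the last holds). The fingers move at their own pace and stop on an object; "grip_force" is the grip in N (left out, the last holds). Time passes only in rows, so rows that do not move let the fingers close, or fill a call up. It gives the time, the measured TCP pose, the force, the opening and the grip force at its end, in the units of the state.
- sense(): the state, without advancing time (a new reading comes with each control period).
- eyes.snapshot(name): name is "scene" or "top" or "wrist"; returns (picture, depth): 420x560x3 uint8, red, green, blue; 420x560 float32, mm along the optical axis (not along the pixel's ray), 0 where there is no reading.
- eyes.get_calibration(name): a dict with "intrinsics" (3x3 intrinsics, pixels), "R" (3x3) and "t" (3): a world point X has camera coordinates R X + t; the wrist camera has in their place "mount" (4x4, takes a point from camera to tool coordinates, whose origin is the TCP and whose axes are the flange's). Camera axes: x right, y down, z forward; pixel columns grow to the right and rows downward; lengths in mm; the calibration is good to about 2 mm. A picture is of the moment at which its call begins: read the wrist's pose just before it. get_calibration takes no time and is no camera call.
- job.hand_in(): hands the job in; it is judged then, once.
Trained networks look in the newest picture that a camera, given by its name, has taken for a name from the list of things; names that differ only in an ending like _2 or _b are one class to them, and where a whole thing is asked for, a point or a joint stands for the part that bears it (a point fixed in the world has none). Each returns a list of dicts, best first, with "confidence" (0 to 1); they miss things now and then, are a little off and sometimes report something else, mostly with a low value. They report only what shows in the picture. A call takes as long as a camera call.
- models.boxes_of(name, camera): "xyz" ([x, y, z] in mm, in world coordinates, good to about 4 mm: the middle of the surface that is visible of it).
- models.cut_out(name, camera): "pixels" (420x560 bool, what is visible of it).
- models.place_of(name, camera): "xyz" ([x, y, z] in mm, in world coordinates, good to about 4 mm: a listed point, or the origin of a listed thing).
The state is a dict: "time": time; "joint_pos": joint angles; "qd": joint speeds; "joint_efforts": joint torques, N m; "tool_pos": TCP position; "tcp_rot": TCP orientation; "ft_force": force on the tool from outside, world axes, zero at the start; "wrist_torque": the same for the moment, N m; "finger_gap": finger opening in mm; "grip_force": force on a finger pad.
Only numpy, scipy, OpenCV 4.12 (cv2) and the standard library are available. Lean on these libraries where they do the work, as an engineer would, in place of code of your own. Each camera call takes 0.05 s, during which the arm holds its last target. There are 200 camera calls.

## Working session

There is one attempt and no reset: what is moved stays moved. The work goes in short steps, Python scripts to look and compute and a tool call to move; the robot and the scene stay as the last step left them, time stands still between calls to the robot, and variables do not carry over. Pictures are saved under pics/ and viewed, at most 12 in all, crops included, and the job is handed in when it is done.

Besides the shell and the picture viewer there is one more tool, called as a command line: name --pt "numbers of a row" for each row, then --argument value for the rest. apply_moves: Moves the arm, as the interface text tells. Its arguments: {"type":"object","properties":{"rows":{"type":"array"},"fingers":{"type":"number"},"grip_force":{"type":"number"}},"required":["rows"]}

```bash
mkdir -p pics; python3 - <<'E'
from bench import sense, eyes, job, models
import cv2,numpy as np
s=sense(); print(s['time'],s['tool_pos'],s['tcp_rot'])
for c in ("scene","top"):
    p,d=eyes.snapshot(c); cv2.imwrite(f'pics/{c}1.png',p[:,:,::-1])
    for n in ("foodbox","lid_post","end_post","tub","dish","cup","valve","magnet","conditioner","jar"):
        r=models.place_of(n,c)
        print(c,n,[(np.round(x['xyz']).tolist(),round(x['confidence'],2)) for x in r[:2]])
print(sense()['time'])
E
```

```text
0.0 [ 163.306305   -576.75548074  230.22891145] [-1.79892695e+02 -9.96501373e-03  1.58022681e+01]
scene foodbox [([583.0, 1.0, 101.0], 0.89)]
scene lid_post [([532.0, 7.0, 136.0], 0.79)]
scene end_post [([617.0, -6.0, 183.0], 0.91)]
scene tub [([455.0, -142.0, 31.0], 0.65)]
scene dish [([643.0, -184.0, 28.0], 0.86), ([582.0, 5.0, 97.0], 0.28)]
scene cup [([538.0, -220.0, 32.0], 0.82)]
scene valve [([548.0, -115.0, 30.0], 0.52)]
scene magnet [([692.0, -87.0, 34.0], 0.7), ([623.0, -5.0, 184.0], 0.69)]
scene conditioner []
scene jar [([611.0, -459.0, -6.0], 0.79)]
top foodbox [([580.0, 3.0, 103.0], 0.97)]
top lid_post [([534.0, 12.0, 139.0], 0.62)]
top end_post [([620.0, -4.0, 183.0], 0.83)]
top tub [([459.0, -148.0, 31.0], 0.58)]
top dish [([642.0, -184.0, 37.0], 0.59), ([616.0, -458.0, -1.0], 0.3)]
top cup []
top valve [([542.0, -117.0, 31.0], 0.62)]
top magnet [([693.0, -94.0, 33.0], 0.91)]
top conditioner [([452.0, 433.0, -1.0], 0.59)]
top jar [([611.0, -454.0, 0.0], 0.73)]
1.1
```

View pics/scene1.png

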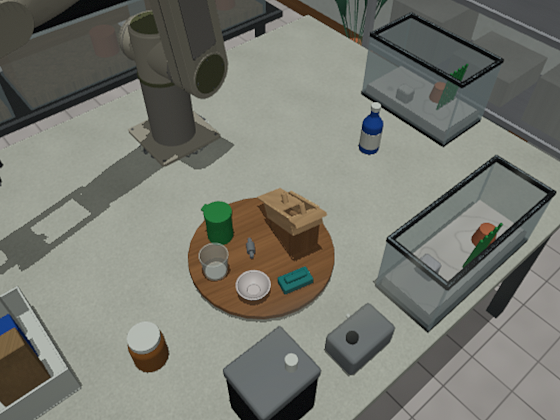

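View pics/top1.png

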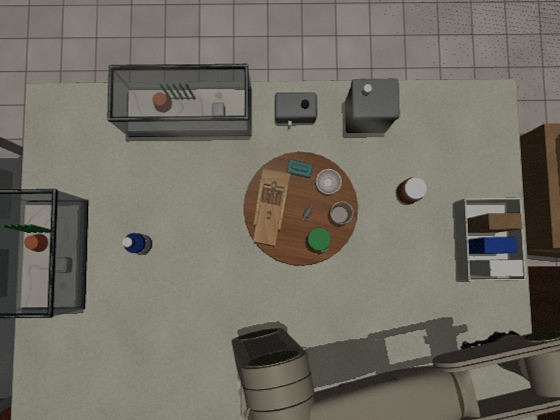

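```bash
cat > h.py <<'E'
from bench import sense, eyes, job, models
import numpy as np
from scipy.spatial.transform import Rotation as R, Slerp
def boxR(yaw, sl=28):
    y,s=np.radians([yaw,sl])
    x=np.array([np.cos(s)*np.cos(y),np.cos(s)*np.sin(y),np.sin(s)])
    yb=np.array([-np.sin(y),np.cos(y),0]); return np.c_[x,yb,np.cross(x,yb)]
def toolR(yaw):
    B=boxR(yaw); return R.from_matrix(np.c_[B[:,1],B[:,0],-B[:,2]])
def cur():
    s=sense(); return np.array(s['tool_pos']),R.from_euler('xyz',s['tcp_rot'],degrees=True)
def rows(p0,r0,p1,r1,n):
    S=Slerp([0,1],R.concatenate([r0,r1])); t=np.linspace(0,1,n+1)
    out=[]
    for a,b in zip(t[:-1],t[1:]):
        out.append(np.r_[np.round(S(a).inv().apply((p1-p0)*(b-a)),1),np.round((S(a).inv()*S(b)).as_rotvec(),3)])
    return np.array(out)
E
python3 - <<'E'
from h import *
np.set_printoptions(suppress=True)
lp=np.array([533,9.5,138]); B=boxR(-9.6)
tgt=lp+110*B[:,2]; p,r=cur(); print(tgt)
p=np.array([163.41,-577.32,231.29])
print(repr(rows(p,r,tgt,toolR(-9.6),15)))
print(np.round(eyes.get_calibration('wrist')['mount'],2), eyes.get_calibration('wrist')['intrinsics'])
E
```

```text
[482.08131895  18.11225026 235.12423521]
array([[ 31.3  , -32.4  ,  -0.3  ,  -0.029,   0.018,  -0.074],
       [ 33.6  , -30.   ,  -0.6  ,  -0.029,   0.018,  -0.074],
       [ 35.7  , -27.4  ,  -0.8  ,  -0.029,   0.018,  -0.074],
       [ 37.6  , -24.7  ,  -0.9  ,  -0.029,   0.018,  -0.074],
       [ 39.4  , -21.9  ,  -0.8  ,  -0.029,   0.018,  -0.074],
       [ 40.9  , -18.9  ,  -0.7  ,  -0.029,   0.018,  -0.074],
       [ 42.2  , -15.8  ,  -0.4  ,  -0.029,   0.018,  -0.074],
       [ 43.2  , -12.7  ,  -0.   ,  -0.029,   0.018,  -0.074],
       [ 44.   ,  -9.5  ,   0.4  ,  -0.029,   0.018,  -0.074],
       [ 44.6  ,  -6.2  ,   1.   ,  -0.029,   0.018,  -0.074],
       [ 44.9  ,  -3.   ,   1.7  ,  -0.029,   0.018,  -0.074],
       [ 45.   ,   0.3  ,   2.5  ,  -0.029,   0.018,  -0.074],
       [ 44.8  ,   3.5  ,   3.4  ,  -0.029,   0.018,  -0.074],
       [ 44.3  ,   6.7  ,   4.3  ,  -0.029,   0.018,  -0.074],
       [ 43.6  ,   9.8  ,   5.4  ,  -0.029,   0.018,  -0.074]])
[[  -0.     -0.96   -0.29   72.3 ]
 [   1.     -0.     -0.      0.44]
 [   0.     -0.29    0.96 -141.72]
 [   0.      0.      0.      1.  ]] [[349.10604653   0.         282.48718623]
 [  0.         349.10604653 210.70825391]
 [  0.           0.           1.        ]]
```

apply_moves --pt "31.3 -32.4 -0.3 -0.029 0.018 -0.074" --pt "33.6 -30 -0.6 -0.029 0.018 -0.074" --pt "35.7 -27.4 -0.8 -0.029 0.018 -0.074" --pt "37.6 -24.7 -0.9 -0.029 0.018 -0.074" --pt "39.4 -21.9 -0.8 -0.029 0.018 -0.074" --fingers 0

```text
time: 1.72
tool_pos: [270.2, -377.5, 232.8]
tcp_rot: [170.8, -3.5, 37.5]
ft_force: [0.7, -0.1, 0.6]
finger_gap: -0.2
grip_force: 0.0
```

apply_moves --pt "40.9 -18.9 -0.7 -0.029 0.018 -0.074" --pt "42.2 -15.8 -0.4 -0.029 0.018 -0.074" --pt "43.2 -12.7 0 -0.029 0.018 -0.074" --pt "44 -9.5 0.4 -0.029 0.018 -0.074" --pt "44.6 -6.2 1 -0.029 0.018 -0.074"

```text
time: 2.35
tool_pos: [375.8, -178.8, 233.7]
tcp_rot: [161.1, -3.4, 59.3]
ft_force: [0.5, -0.5, -0.4]
finger_gap: -0.3
grip_force: 0.0
```

apply_moves --pt "44.9 -3 1.7 -0.029 0.018 -0.074" --pt "45 0.3 2.5 -0.029 0.018 -0.074" --pt "44.8 3.5 3.4 -0.029 0.018 -0.074" --pt "44.3 6.7 4.3 -0.029 0.018 -0.074" --pt "43.6 9.8 5.4 -0.029 0.018 -0.074"

```text
time: 2.98
tool_pos: [481.5, 20.6, 234.2]
tcp_rot: [152.1, 0.3, 80.8]
ft_force: [-0.3, -1.0, 0.7]
finger_gap: 0.4
grip_force: 0.0
```

```bash
cat >> h.py <<'E'
import cv2
def look(fn=None):
    p,r=cur(); pic,d=eyes.snapshot('wrist'); c=eyes.get_calibration('wrist')
    if fn: cv2.imwrite(f'pics/{fn}.png',pic[:,:,::-1])
    v,u=np.mgrid[:420,:560]; K=c['intrinsics']
    P=np.stack([(u-K[0,2])/K[0,0]*d,(v-K[1,2])/K[1,1]*d,d],-1)
    M=c['mount']; T=P@M[:3,:3].T+M[:3,3]      # tool coords
    return pic,d,T,p,r
E
python3 - <<'E'
from h import *
np.set_printoptions(suppress=True,precision=1)
pic,d,T,p,r=look('w1'); s=sense(); print(s['time'],p,s['tcp_rot'],s['ft_force'],s['finger_gap'],s['joint_pos'])
print('want rot',toolR(-9.6).as_euler('xyz',degrees=True))
for n in ('lid_post','end_post','foodbox'):
    for x in models.place_of(n,'wrist')[:2]: print(n,np.array(x['xyz']),x['confidence'],r.inv().apply(x['xyz']-p))
np.save('T1.npy',T); np.save('d1.npy',d)
E
```

```text
3.025 [481.5  20.6 234.2] [152.    0.2  81.2] [ 1.   2.9 -0.4] -0.032525687439584255 [  0.2 -40.9 128.8  -4.9  64.5  10. ]
want rot [152.    0.   80.4]
lid_post [535.6  13.2 135. ] 0.8 [  1.8   1.8 113.2]
end_post [619.   -6.3 181. ] 0.97 [ -4.4  98.8 112.6]
end_post [ 644.6 -188.2   30.6] 0.51 [-179.    75.8  271.8]
foodbox [584.2  -3.4 105.3] 0.77 [ -6.6  32.6 163.2]
```

View pics/w1.png

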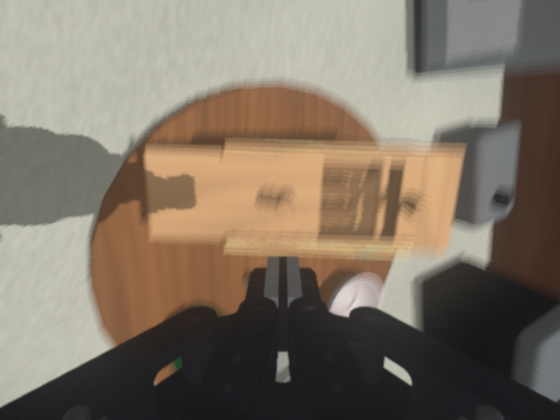

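```bash
cat >> h.py <<'E'
def posts(fn=None):
    pic,d,T,p,r=look(fn)
    m=(d>0)&(abs(T[...,0])<25)&(T[...,1]>-25)&(T[...,1]<130)
    for n in ('lid_post','end_post'):
        xs=models.place_of(n,'wrist')
        if not xs: print('none',n); continue
        c=r.inv().apply(np.array(xs[0]['xyz'])-p)
        near=(d>0)&(np.hypot(T[...,0]-c[0],T[...,1]-c[1])<14)
        t=T[near&(T[...,2]<c[2]-6)&(T[...,2]>c[2]-25)]
        top=np.median(t[:,2]) if len(t) else 0
        q=t[abs(t[:,2]-top)<3]
        print(n,'net',c.round(1),'top n',len(q),q.min(0).round(1),q.max(0).round(1),'med',np.median(q,0).round(1))
    return pic,d,T,p,r
E
python3 - <<'E'
from h import *
np.set_printoptions(suppress=True,precision=2)
pic,d,T,p,r=posts('w2')
s=sense();print(s['time'],p,s['tcp_rot'],s['ft_force'])
# surfaces: lid plane fit downhill of post; lateral edges
g=T[(d>0)&(abs(T[...,0])<20)&(T[...,1]>-70)&(T[...,1]<-15)&(T[...,2]>118)&(T[...,2]<135)]
A=np.c_[g[:,:2],np.ones(len(g))]; print('lid plane',np.linalg.lstsq(A,g[:,2],rcond=None)[0],len(g))
# rims: nearest-to-camera side points per y slice
for y0 in range(-20,120,20):
    q=T[(d>0)&(abs(T[...,1]-y0)<6)&(abs(T[...,0])<60)&(T[...,2]<128)&(T[...,2]>112)]
    print(y0,len(q),q[:,0].min(),q[:,0].max())
E
```

```text
lid_post net [  1.2   1.8 111.3] top n 282 [-7.5 -5.6 95.4] [  5.9   7.4 100.2] med [-0.4  0.9 97.3]
end_post net [ -5.3 100.6 110.8] top n 289 [-11.2  91.3  95.4] [  2.1 104.6 100.1] med [-4.  97.8 96.8]
3.325 [480.62  19.88 233.36] [152.19   0.31  80.57] [ 0.04 -0.19 -0.43]
lid plane [  0.01  -0.   125.01] 3380
-20 1608 -42.82746379711334 41.55397558536069
0 1312 -43.29596474020896 40.8917064415585
20 1610 -44.48341686009263 40.222552383878416
40 438 -45.638578939087864 39.398887866842976
60 436 -45.813113862883284 38.71168699517767
80 432 -47.02400739999523 37.9342650316829
100 1301 -46.975685487003815 37.163603986012845
```

View pics/w2.png

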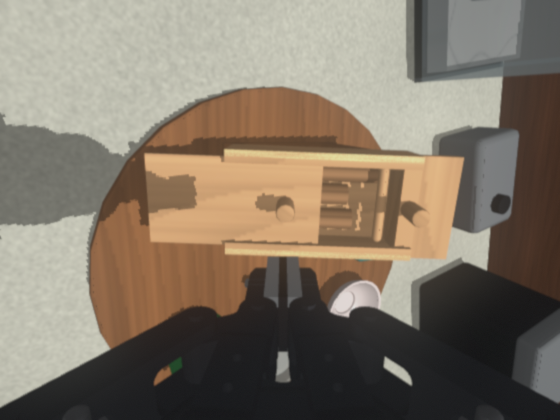

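apply_moves --pt "-0.8 -27 0 0 0 0.038" --pt "0 0 30 0 0 0" --pt "0 0 30 0 0 0" --pt "0 0 30 0 0 0" --pt "0 0 28 0 0 0"

```text
time: 3.95
tool_pos: [511.8, 10.9, 116.2]
tcp_rot: [152.2, -0.7, 78.6]
ft_force: [0.3, 0.1, 0.8]
finger_gap: 0.2
grip_force: 0.0
```

apply_moves --pt "0 0 0 0 0 0" --pt "0 2 0 0 0 0" --pt "0 2 0 0 0 0" --pt "0 2 0 0 0 0" --pt "0 2 0 0 0 0"

```text
time: 4.58
tool_pos: [518.5, 11.2, 121.0]
tcp_rot: [152.2, -0.7, 78.7]
ft_force: [-1.4, 0.2, 0.4]
finger_gap: -0.2
grip_force: 0.6
```

```bash
python3 - <<'E'
from h import *
np.set_printoptions(suppress=True,precision=2)
pic,d,T,p,r=posts('w3')
s=sense();print(s['time'],p,s['tcp_rot'],s['ft_force'])
E
```

```text
lid_post net [ 3.2 21.6 -5.1] top n 970 [ -4.9   7.9 -23.1] [  9.   26.2 -17.1] med [  3.7  19.2 -20.3]
end_post net [  1.8 123.8  -4.9] top n 187 [ -4.3 109.9 -16.2] [  8.1 113.1 -10.9] med [  2.5 110.7 -12.9]
4.725 [518.55  11.22 121.02] [152.18  -0.72  78.75] [ 0.55  1.05 -0.28]
```

View pics/w3.png

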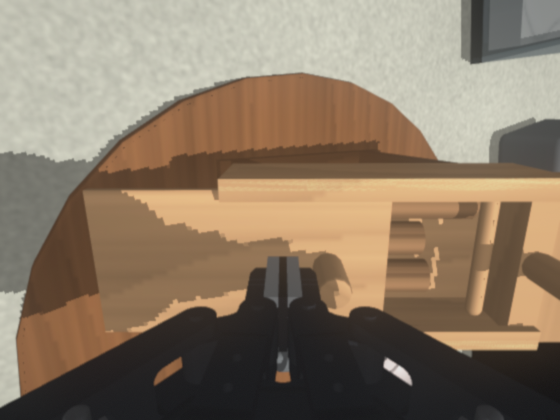

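apply_moves --pt "0 3 0 0 0 0" --pt "0 3 0 0 0 0" --pt "0 3 0 0 0 0" --pt "0 3 0 0 0 0" --pt "0 3 0 0 0 0"

```text
time: 5.35
tool_pos: [531.5, 8.5, 127.4]
tcp_rot: [152.2, -0.7, 78.7]
ft_force: [-0.9, 0.8, -0.0]
finger_gap: 0.0
grip_force: 0.6
```

apply_moves --pt "0 3 0 0 0 0" --pt "0 3 0 0 0 0" --pt "0 3 0 0 0 0" --pt "0 3 0 0 0 0" --pt "0 3 0 0 0 0"

```text
time: 5.98
tool_pos: [544.5, 5.8, 134.5]
tcp_rot: [152.2, -0.7, 78.7]
ft_force: [-1.2, 0.3, -0.5]
finger_gap: -0.1
grip_force: 0.6
```

apply_moves --pt "0 3 0 0 0 0" --pt "0 3 0 0 0 0" --pt "0 3 0 0 0 0" --pt "0 1 0 0 0 0" --pt "0 0 0 0 0 0"

```text
time: 6.6
tool_pos: [553.2, 3.9, 139.2]
tcp_rot: [152.2, -0.7, 78.7]
ft_force: [-0.3, -0.2, 0.2]
finger_gap: 0.1
grip_force: 0.1
```

```bash
python3 - <<'E'
from h import *
np.set_printoptions(suppress=True,precision=2)
pic,d,T,p,r=posts('w4')
s=sense();print(s['time'],p,s['tcp_rot'],s['ft_force'])
E
```

```text
lid_post net [ 4.9 24.5 -6.8] top n 924 [ -5.1  10.6 -23.5] [  9.3  26.6 -17.7] med [  3.6  19.6 -20.9]
end_post net [ -0.1  81.5 -11.8] top n 975 [ -4.5  69.4 -23.2] [  9.3  83.5 -18. ] med [  3.   75.9 -21. ]
6.75 [553.15   3.9  139.18] [152.17  -0.71  78.73] [ 0.15  0.61 -0.75]
```

View pics/w4.png

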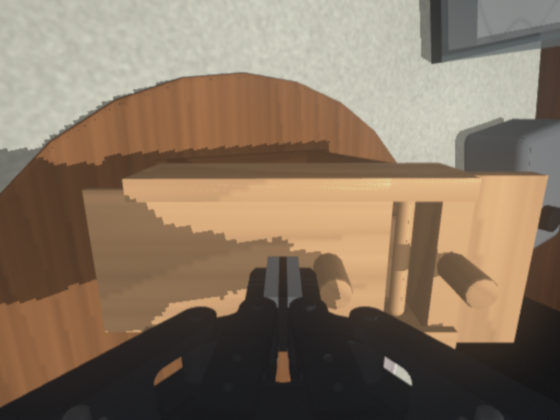

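apply_moves --pt "0 1.5 0 0 0 0" --pt "0 1.5 0 0 0 0" --pt "0 0 0 0 0 0" --pt "0 -3 0 0 0 0" --pt "0 -3 0 0 0 0"

```text
time: 7.38
tool_pos: [550.3, 4.5, 137.6]
tcp_rot: [152.2, -0.7, 78.7]
ft_force: [-0.7, -0.6, -0.5]
finger_gap: 0.3
grip_force: 0.0
```

apply_moves --pt "0 0 -20 0 0 0" --pt "0 0 -35 0 0 0" --pt "2.2 26 0 0 0 0" --pt "0 26.5 0 0 0 0" --pt "0 0 0 0 0 0" --fingers 85.4 --grip_force 30

```text
time: 8.0
tool_pos: [572.3, 1.5, 212.4]
tcp_rot: [152.1, -0.7, 78.7]
ft_force: [0.7, 0.2, -0.5]
finger_gap: 85.4
grip_force: 0.0
```

```bash
python3 - <<'E'
from h import *
np.set_printoptions(suppress=True,precision=2)
pic,d,T,p,r=posts('w5')
pic,d,T,p,r=posts()
s=sense();print(s['time'],p,s['tcp_rot'],s['ft_force'],s['finger_gap'])
for y0 in range(-40,41,20):
    q=T[(d>0)&(abs(T[...,1]-y0)<6)&(abs(T[...,0])<60)&(T[...,2]<64)&(T[...,2]>50)]
    if len(q): print(y0,len(q),q[:,0].min(),q[:,0].max())
E
```

```text
lid_post net [  1.5 -25.   53.3] top n 479 [ -7.  -35.1  32.5] [  6.6 -21.4  38. ] med [  0.6 -28.1  34.8]
end_post net [-0.2 30.2 51.2] top n 482 [-6.4 18.8 32.6] [ 6.9 32.2 37.9] med [ 0.7 25.4 34.7]
lid_post net [  2.9 -24.1  46.7] top n 487 [ -6.6 -31.5  31.7] [  6.8 -17.9  36.5] med [  0.7 -24.4  33.5]
end_post net [-0.3 31.9 46.4] top n 493 [-6.6 22.3 31.3] [ 7.  35.8 36.4] med [ 0.7 29.  33.3]
8.3 [569.96   1.87 209.5 ] [152.27  -0.71  78.75] [0.42 0.53 0.62] 85.40010585449102
-40 2575 -42.938753354959104 41.54083413525228
-20 2366 -43.05483933091071 41.548314353906775
0 2239 -43.13318214149318 41.62181182873957
20 1335 -42.797672226876514 41.64671131571064
40 2218 -42.55285986749617 41.660198221490376
```

View pics/w5.png

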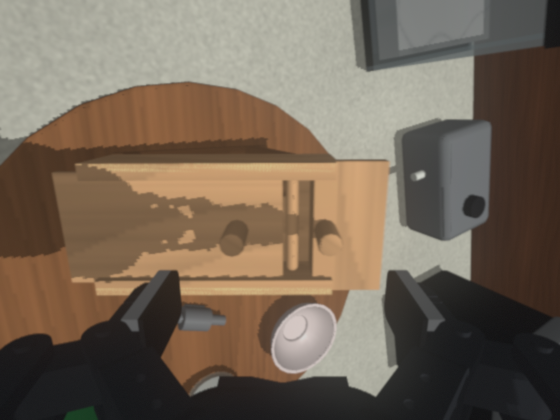

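apply_moves --pt "0.2 4 10 0 0 0" --pt "0 0 20 0 0 0" --pt "0 0 16 0 0 0" --pt "0 0 10 0 0 0" --pt "0 0 0 0 0 0" --fingers 85.4 --grip_force 40

```text
time: 8.93
tool_pos: [599.8, -3.3, 161.7]
tcp_rot: [152.3, -0.7, 78.7]
ft_force: [-1.5, 0.1, 0.5]
finger_gap: 85.5
grip_force: 0.0
```

apply_moves --pt "0 0 0 0 0 0" --pt "0 0 0 0 0 0" --pt "0 0 0 0 0 0" --pt "0 0 0 0 0 0" --pt "0 0 0 0 0 0" --fingers 69

```text
time: 9.55
tool_pos: [600.5, -3.3, 163.4]
tcp_rot: [152.2, -0.7, 78.7]
ft_force: [0.5, 0.1, 1.0]
finger_gap: 68.9
grip_force: 0.0
```

```bash
python3 - <<'E'
from h import *
np.set_printoptions(suppress=True,precision=2)
pic,d,T,p,r=posts('w6')
s=sense();print(s['time'],p,s['tcp_rot'],s['ft_force'],s['finger_gap'])
E
```

```text
lid_post net [  2.4 -26.5  -5.4] top n 1172 [ -8.3 -38.1 -24.6] [ 10.9 -21.1 -18.6] med [  1.1 -29.2 -21.7]
end_post net [ 0.2 26.  -6.8] top n 1168 [-11.2  16.6 -24.7] [ 11.   36.  -18.8] med [  1.   24.5 -21.9]
9.7 [600.46  -3.3  163.44] [152.18  -0.72  78.74] [ 0.12 -0.06  0.35] 69.1773394588567
```

View pics/w6.png

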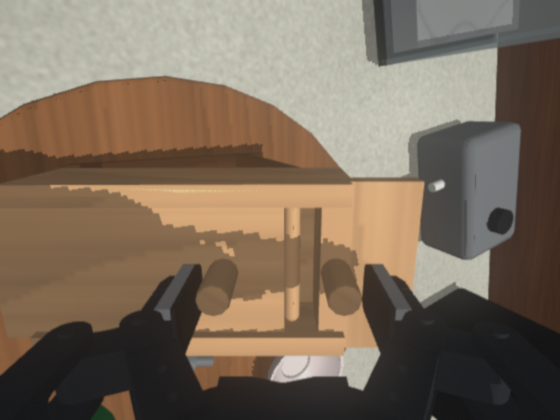

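apply_moves --pt "0 0 0 0 0 0" --pt "0 0 0 0 0 0" --pt "0 0 0 0 0 0" --pt "0 0 0 0 0 0" --pt "0 0 0 0 0 0" --fingers 66

```text
time: 10.32
tool_pos: [600.2, -3.3, 163.1]
tcp_rot: [152.2, -0.7, 78.7]
ft_force: [-1.2, -0.1, 0.0]
finger_gap: 66.2
grip_force: 0.5
```

apply_moves --pt "0 0 0 0 0 0" --pt "0 0 0 0 0 0" --pt "0 0 0 0 0 0" --pt "0 0 0 0 0 0" --pt "0 0 0 0 0 0" --fingers 64

```text
time: 10.95
tool_pos: [600.2, -3.3, 163.1]
tcp_rot: [152.2, -0.7, 78.7]
ft_force: [-2.3, 0.4, 0.4]
finger_gap: 64.0
grip_force: 1.0
```

```bash
python3 - <<'E'
from h import *
np.set_printoptions(suppress=True,precision=2)
pic,d,T,p,r=posts('w7')
s=sense();print(s['time'],p,s['tcp_rot'],s['ft_force'],s['finger_gap'],s['grip_force'])
E
```

```text
lid_post net [  5.  -24.1  -3.3] top n 1169 [ -6.9 -37.2 -24.5] [ 10.9 -18.9 -18.5] med [  1.6 -26.9 -21.9]
end_post net [ 0.8 27.7 -8.8] top n 1250 [-11.7  16.7 -25.3] [ 11.   40.4 -19.3] med [  1.4  25.5 -22.1]
11.1 [600.23  -3.25 163.1 ] [152.2   -0.72  78.73] [-1.94  0.93  0.6 ] 63.96500519822822 0.9990265220403671
```

View pics/w7.png

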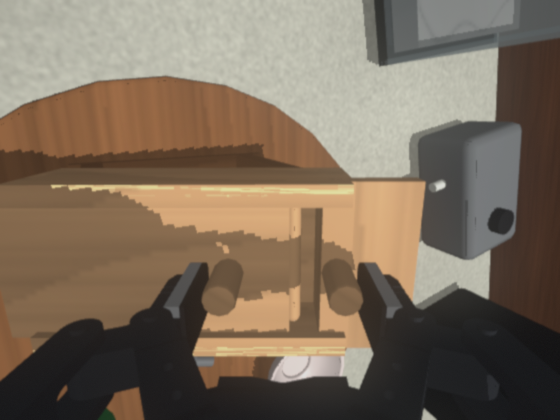

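apply_moves --pt "0 -0.5 0 0 0 0" --pt "0 -0.5 0 0 0 0" --pt "0 0 0 0 0 0" --pt "0 0 0 0 0 0" --pt "0 0 0 0 0 0" --fingers 62.5

```text
time: 11.72
tool_pos: [599.9, -3.1, 163.3]
tcp_rot: [152.1, -0.7, 78.7]
ft_force: [2.4, 0.6, 2.2]
finger_gap: 62.8
grip_force: 13.4
```

apply_moves --pt "0 0.6 0 0 0 0" --pt "0 0.4 0 0 0 0" --pt "0 0 0 0 0 0" --pt "0 0 0 0 0 0" --pt "0 0 0 0 0 0" --fingers 61

```text
time: 12.35
tool_pos: [600.5, -3.3, 163.9]
tcp_rot: [152.2, -0.7, 78.7]
ft_force: [-1.8, -0.6, 5.9]
finger_gap: 61.2
grip_force: 15.2
```

apply_moves --pt "0 0.4 0 0 0 0" --pt "0 0.4 0 0 0 0" --pt "0 0 0 0 0 0" --pt "0 0 0 0 0 0" --pt "0 0 0 0 0 0" --fingers 59.5

```text
time: 12.98
tool_pos: [601.3, -3.5, 164.6]
tcp_rot: [152.1, -0.7, 78.7]
ft_force: [-3.7, -0.8, 6.2]
finger_gap: 59.9
grip_force: 10.2
```

apply_moves --pt "0 0.4 -0.4 0 0 0" --pt "0 0.4 -0.4 0 0 0" --pt "0 0 0 0 0 0" --pt "0 0 0 0 0 0" --pt "0 0 0 0 0 0" --fingers 58

```text
time: 13.6
tool_pos: [601.8, -3.6, 165.3]
tcp_rot: [152.1, -0.7, 78.7]
ft_force: [1.8, -2.1, 5.9]
finger_gap: 58.0
grip_force: 5.5
```

apply_moves --pt "0 0.4 -0.4 0 0 0" --pt "0 0.4 -0.4 0 0 0" --pt "0 0 0 0 0 0" --pt "0 0 0 0 0 0" --pt "0 0 0 0 0 0" --fingers 56.5

```text
time: 14.22
tool_pos: [601.8, -3.4, 165.8]
tcp_rot: [152.2, -0.7, 78.7]
ft_force: [3.3, 0.4, 5.1]
finger_gap: 56.2
grip_force: 2.2
```

apply_moves --pt "0 0.4 -0.4 0 0 0" --pt "0 0.3 -0.4 0 0 0" --pt "0 0 0 0 0 0" --pt "0 0 0 0 0 0" --pt "0 0 0 0 0 0" --fingers 55

```text
time: 14.85
tool_pos: [601.5, -3.6, 166.2]
tcp_rot: [152.2, -0.7, 78.7]
ft_force: [3.1, 2.0, 1.4]
finger_gap: 54.9
grip_force: 1.4
```

```bash
python3 - <<'E'
from h import *
np.set_printoptions(suppress=True,precision=2)
pic,d,T,p,r=posts('w8')
s=sense();print(s['time'],p,s['tcp_rot'],s['ft_force'],s['finger_gap'],s['grip_force'])
E
```

```text
lid_post net [  3.8 -16.4  -6.2] top n 1036 [ -7.  -28.8 -23.4] [ 10.8 -10.1 -17.4] med [  1.2 -17.3 -20.5]
end_post net [ 2.  23.  -7.7] top n 1215 [-11.4  12.9 -23.9] [ 10.9  36.3 -17.9] med [  2.   21.4 -20.7]
15.0 [601.53  -3.63 166.25] [152.24  -0.71  78.73] [2.38 1.18 0.08] 54.73497891116283 1.2060092389583588
```

View pics/w8.png

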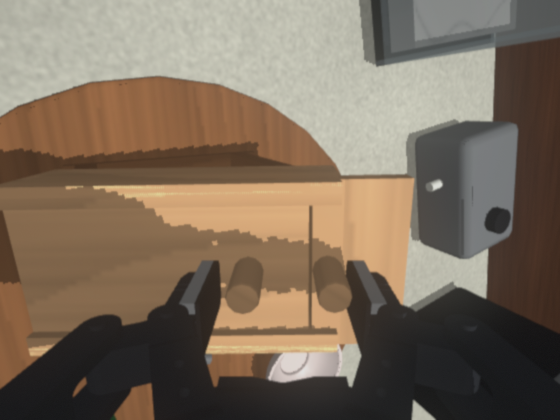

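apply_moves --pt "0 0.8 -0.4 0 0 0" --pt "0 0.8 -0.4 0 0 0" --pt "0 0.6 0 0 0 0" --pt "0 0.4 0 0 0 0" --pt "0 0 0 0 0 0" --fingers 51

```text
time: 15.62
tool_pos: [603.1, -4.1, 167.7]
tcp_rot: [152.3, -0.7, 78.7]
ft_force: [-2.1, -1.0, -0.6]
finger_gap: 50.8
grip_force: 1.3
```

apply_moves --pt "0 0.4 0 0 0 0" --pt "0 0.4 0 0 0 0" --pt "0 0 0 0 0 0" --pt "0 0 0 0 0 0" --pt "0 0 0 0 0 0" --fingers 49

```text
time: 16.25
tool_pos: [603.5, -4.2, 167.7]
tcp_rot: [152.3, -0.7, 78.7]
ft_force: [-5.4, -1.3, -3.8]
finger_gap: 48.9
grip_force: 10.3
```

apply_moves --pt "0 0 0 0 0 0" --pt "0 0 0 0 0 0" --pt "0 0 0 0 0 0" --pt "0 0 0 0 0 0" --pt "0 0 -15 0 0 0" --fingers 72

```text
time: 16.88
tool_pos: [596.6, -2.9, 181.3]
tcp_rot: [152.3, -0.7, 78.7]
ft_force: [0.4, 1.0, -0.0]
finger_gap: 71.9
grip_force: 0.0
```

apply_moves --pt "0 0 -25 0 0 0" --pt "0 0 -25 0 0 0" --pt "0 0 -20 0 0 0" --pt "0 0 0 0 0 0" --pt "0 0 0 0 0 0"

```text
time: 17.5
tool_pos: [565.3, 2.7, 244.0]
tcp_rot: [152.2, -0.7, 78.7]
ft_force: [-0.7, -0.5, -0.2]
finger_gap: 71.8
grip_force: 0.0
```

```bash
python3 - <<'E'
from h import *
np.set_printoptions(suppress=True,precision=2)
pic,d,T,p,r=posts('w9'); eyes.snapshot('top')
for n in ('lid_post','end_post','magnet','dish','tub'):
    print(n,[np.round(x['xyz']) for x in models.place_of(n,'top')[:1]])
for y0 in range(-80,41,20):
    q=T[(d>0)&(abs(T[...,1]-y0)<6)&(abs(T[...,0])<60)&(T[...,2]<98)&(T[...,2]>75)]
    if len(q): print(y0,len(q),q[:,0].min(),q[:,0].max())
s=sense();print(s['time'],p,s['tcp_rot'],s['ft_force'],s['finger_gap'],s['grip_force'])
E
```

```text
lid_post net [  2.3 -16.5  81.5] top n 358 [ -7.  -27.1  63.4] [  6.4 -13.7  68.4] med [  0.2 -20.   65.3]
end_post net [ 2.8 19.5 77.6] top n 363 [-5.9  9.  63.4] [ 7.2 22.3 68.1] med [ 0.9 15.7 65.1]
lid_post [array([586.,   0., 164.])]
end_post [array([620.,  -8., 183.])]
magnet []
dish [array([ 644., -182.,   34.])]
tub []
-80 1964 -43.54834677893808 40.436750244096416
-60 1974 -43.63255564773378 40.75527482051281
-40 2024 -43.03261900513861 41.144879691101295
-20 1713 -43.02674320780643 41.54769444933861
0 2032 -42.33594092099307 41.951219174027926
20 1637 -41.859055610719224 42.23794086465401
40 1975 -41.85337455899801 42.68348244712291
17.95 [565.28   2.66 243.96] [152.23  -0.71  78.73] [-0.26 -0.31  0.02] 72.0068192327089 0.0
```

View pics/w9.png

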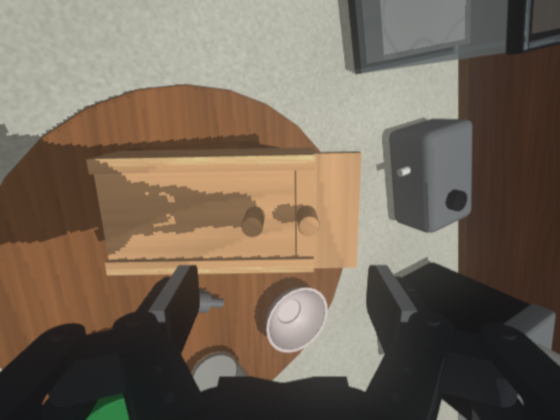

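```bash
python3 -c "
from bench import job; print(job.hand_in())"
```

```text
the job is handed in; nothing more can be done
None
```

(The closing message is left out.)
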